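Take the hand lamp off its charging dock and light the lock

ROBOT

A 6-joint arm with a two-finger parallel gripper is mounted at the origin on a cart in front of the work surface, level with it; the furniture and walls round the work are solid. World frame = base frame: x ahead of the robot, y to its left, z up, the work surface at z = 0. Lengths are in mm, angles in rad, forces in N, time in s.
With the tool pointing down it reaches from about 275 to 750 mm from the base axis. Payload 10.2 kg.
Tool frame: the origin (TCP) lies midway between the tips of the shut fingers; the grasp point (between the pads) lies manip.grip_depth behind it (manip.grip_depth is the distance from the TCP to the grasp point, in mm); z points along the fingers, y is the line along which they close (so a half turn about z gives the same grasp; the last joint's range is limited). The gripper opens to 88 mm and grips with 3 to 60 N. Pads are 18 mm wide; open, the fingers measure 123 mm over their backs; the gripper's body (75 mm by 187 mm) begins 45 mm behind the grasp point.
Start: joints at [-1.509, 0.313, 1.498, -0, 1.331, -0.223], TCP at [147.494, -503.862, 238.72] pointing down, gripper open.
Joint ranges: [-2.94, 2.94], [-0.97, 2.17], [0.19, 2.56], [-1.23, 4.37], [0.02, 3.11], [-2.88, 2.88]. Speed limits (rad/s): [2.39, 2.39, 3.01, 3.14, 3.14, 3.14].

INTERFACE

Orientations are given as [roll, pitch, yaw] about the fixed x, y, z axes, in that order (R = Rz(yaw) Ry(pitch) Rx(roll)).
In Python, from rig import sensors, vision, job_done, manip gives the robot as it stands.
- The arm moves only by the tool step_arm, never from a script. Its argument "rows" is text: rows parted by semicolons, each of 7 numbers parted by spaces: the turn, a rotation vector about the tool's x, y, z scaled (see below), then the shift along the tool's x, y, z scaled (see below), then the opening, from 0 (shut) to 1 (fully open). A call has 1 to 8 rows; each row shifts and turns the commanded pose from where the row before left it, along the tool's axes as they then stand; what a row does not reach is not made up. The controller multiplies each number of a shift by 25 cm and each number of a turn by 45 degrees. A row lasts 1/8 s, in which the tool goes at most 62.5 mm and 10.7 degrees, less where a joint would pass 70% of its speed; a pose out of reach is approached as far as the arm can. A call with a number of a shift or a turn outside -1 to 1 is refused whole. A call with a gripper value outside its range is refused whole. The fingers move at their own pace and stop on an object; "squeeze" is the grip in N (left out, the last holds). Time passes only in rows, so rows that do not move let the fingers close. It gives the time, the measured TCP pose, the force, the opening and the grip force at its end, in the units of the state.
- sensors.observe(): the state, without advancing time (a new reading comes with each control period).
- vision.camera(name): name is "scene" or "top" or "wrist"; returns a dict with "image" (480x640x3 uint8, red, green, blue), "K" (3x3 intrinsics, pixels), "R" (3x3) and "t" (3): a world point X has camera coordinates R X + t. Camera axes: x right, y down, z forward; pixel columns grow to the right and rows downward; lengths in mm; the calibration is good to about 2 mm. A picture is of the moment at which its call begins. There is no depth.
- job_done(): hands the job in; it is judged then, once.
The state is a dict: "clock": time; "q": joint angles; "qd": joint speeds; "effort": joint torques, N m; "eef_pos": TCP position; "tcp_rot": TCP orientation; "ft_force": force on the tool from outside, world axes, zero at the start; "wrist_torque": the same for the moment, N m; "finger_gap": finger opening in mm; "finger_force": force on a finger pad.
Only numpy, scipy, OpenCV 4.12 (cv2) and the standard library are available. Lean on these libraries where they do the work, as an engineer would, in place of code of your own. Each camera call takes 0.05 s, during which the arm holds its last target. There are 200 camera calls.

TASK

Take the hand lamp off its charging dock and stand it where it lights the lock on the bench: swing the dock's catch aside about a quarter turn, lift the lamp by its top handle straight up out of the dock, and stand it upright on the bench squarely in front of the lock's brass end plate, lens facing the plate from about 8 cm away and centred on it. Set the lamp down rather than dropping it, and leave the lock and the other things on the bench where they lie.

Things in the scene. Friction and masses are not known exactly. Their poses are not given: they have to be found in the camera images.
- lamp: Grey LED hand lamp with black carrying handle, about 0.55 kg, 146 mm tall to the top of the handle bar. Origin: centre of the underside of its foot. z up, the lens looks along -x. Foot 84 (x) x 70 (y) x 12 mm; body 78 x 62 mm up to z = 96 mm; round lens head 76 mm across on the front, to x = -70 mm. At the start it stands in the dock's pocket.
- lamp_handle (a point): Middle of the lamp's handle bar, at (-10, 0, 137) mm of the lamp; the bar runs along the lamp's x (84 mm long, 20 mm wide across y, 18 mm high), with about 30 mm of free height between it and the body. Grasp it across y from above. Axes as the lamp's.
- lamp_lens (a point): Centre of the lamp's lens front, at (-70, 0, 60) mm of the lamp; the beam goes along its -x.
- dock: Black and steel charging dock screwed to the bench, base 138 x 104 mm. Origin: on the bench under the pocket's middle; z up; the docked lens looks along -x. The pocket (89 x 75 mm, floor 12 mm above the bench, walls 18 mm higher) takes the lamp's foot with 2.5 mm to spare each side. Behind it (+x) an upright, 64 mm wide, x = 47 to 80 mm, 103 mm high, carries the catch.
- catch (a joint): Turn catch: flat steel bar, 14 mm wide, 5 mm thick, swinging level about a vertical pivot. 0 = closed (it starts within 0.2 rad of that): its tongue (36 mm, towards the lamp) lies 1.3 mm over the rear of the lamp body and holds it down. Grows anticlockwise seen from above, to a stop at 1.75 rad; from 1.2 rad the tongue is clear of the lamp. Stays where left (about 2 N at the tab).
- catch_pivot (a point): Pivot of the catch, underside of the bar, at (62, 0, 109) mm of the dock; axes as the dock's.
- catch_tab (a point): Middle of the black upright thumb tab on the catch's tail, 45 mm from the pivot, on the side away from the lamp when closed. The tab is 22 mm along the bar (x), 10 mm across (y), and reaches from 16 mm below to 15 mm above this point (top 144 mm above the bench); free all round. It turns with the catch; opening moves it towards its own +y.
- lock: Plain grey-brown oblong lock case, 177 x 70 x 34 mm, lying flat, 0.7 kg, loose. Origin: centre of its underside; its brass end plate (70 x 34 mm) faces along -x.
- lock_plate (a point): Middle of the lock's brass end plate, at (-86, 0, 17) mm of the lock; axes as the lock's.
- tape_measure: Yellow pocket tape measure, 33 x 70 x 60 mm, standing near the right edge of the bench. Origin: centre of its underside.
- tape_roll: Roll of tan tape lying flat, 66 mm across, 20 mm high, right rear. Origin: centre of its underside.
- padlock: Grey padlock lying flat, 78 x 48 x 19 mm, near the right front corner. Origin: centre of its underside.
- flat_file: Flat file with wooden handle, 273 mm long along y, 26 mm high, lying behind the work. Origin: centre of its underside.
Mind the look-alikes: they are no part of the job. Of the things that look like the lock, the larger one is meant.

How it is judged:
By the outcome, as a careful person would: the job done as asked, in the order asked, and still so for the second after the job is handed in, with the robot touching nothing.
It also fails if it takes over 54 s, if anything falls off the work surface, if the arm or the gripper's body presses on something with over 40 N, if the wrist force passes 120 N, or if a joint passes its speed limit or range.

## Working session

There is one attempt and no reset: what is moved stays moved. The work goes in short steps, Python scripts to look and compute and a tool call to move; the robot and the scene stay as the last step left them, time stands still between calls to the robot, and variables do not carry over. Pictures are saved under pics/ and viewed, at most 10 in all, crops included, and the job is handed in when it is done.

Besides the shell and the picture viewer there is one more tool, called after "Emit:" in YAML: its name, and indented under it one key for each argument. step_arm: Moves the arm, as the interface text tells. Its arguments: {"type":"object","properties":{"rows":{"type":"string"},"squeeze":{"type":"number"}},"required":["rows"]}

```bash
ls; mkdir -p pics
python3 - <<'E'
from rig import sensors, vision, manip
import cv2,numpy as np
s=sensors.observe();print(s['clock'],s['eef_pos'],s['tcp_rot'],s['finger_gap'],manip.grip_depth)
for n in("scene","top"):
    c=vision.camera(n);cv2.imwrite(f'pics/{n}0.png',c['image'][:,:,::-1]);print(n,c['K'].tolist(),np.round(c['R'],4).tolist(),c['t'])
E
```

```text
pics
0.0 [ 147.50113643 -503.60104404  238.15159751] [-3.14030834e+00 -2.68237655e-04  2.84900754e-01] 87.87188925593534 18.700000000000003
scene [[620.3006147809458, 0.0, 320.9510902356807], [0.0, 620.3006147809458, 242.29623758959403], [0.0, 0.0, 1.0]] [[-0.7314, -0.6818, 0.0156], [-0.4048, 0.4155, -0.8146], [0.5489, -0.6021, -0.5799]] [391.02368445 371.49648188 862.35549862]
top [[538.7773514835671, 0.0, 327.75018493280214], [0.0, 538.7773514835671, 244.77351586486913], [0.0, 0.0, 1.0]] [[0.0292, -0.9995, 0.0141], [-0.983, -0.0313, -0.1809], [0.1812, -0.0086, -0.9834]] [ -84.34508977  622.06399015 1161.76120231]
```

View pics/scene0.png

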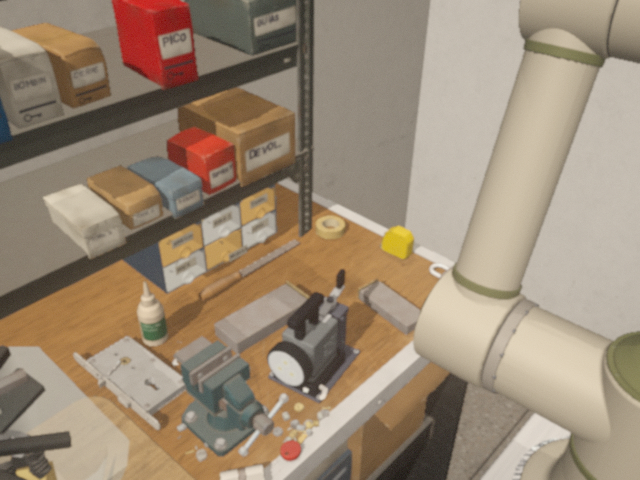

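View pics/top0.png

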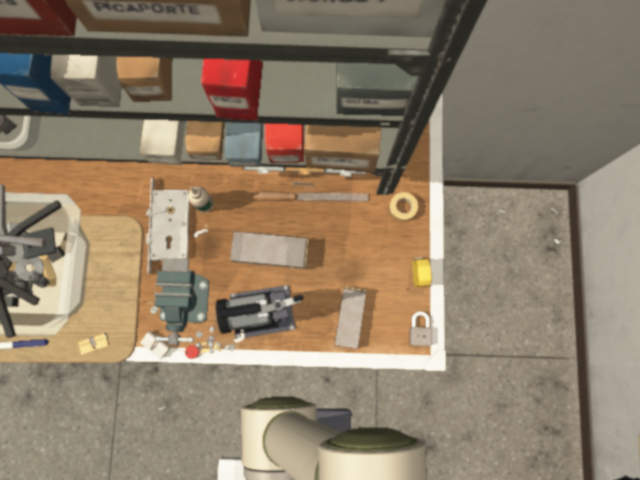

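The scene view shows the lamp in its dock at (305,345), the catch tab at (341,280), a large oblong case at (262,315) and a small one at (390,305). In the top view the lamp is at (258,312) with the tab near (297,299). Candidates for "lock" in the top view are the large case (270,250), the small case (351,318), the mortise lock on the left (170,225) and the padlock (421,330). By the description I choose the large plain case at (270,250), whose brass end seems to be on the right, at about (306,252). I'll check that in a close crop.

Run:
```python
import cv2,numpy as np
a=cv2.imread('pics/top0.png')[222:352,205:445];a=cv2.resize(a,None,fx=3.3,fy=3.3,interpolation=cv2.INTER_CUBIC)
cv2.imwrite('pics/topc.png',a)
b=cv2.imread('pics/scene0.png')[260:410,205:405];cv2.imwrite('pics/scenec.png',cv2.resize(b,None,fx=4,fy=4,interpolation=cv2.INTER_CUBIC))
```

```text
(no output)
```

View pics/topc.png

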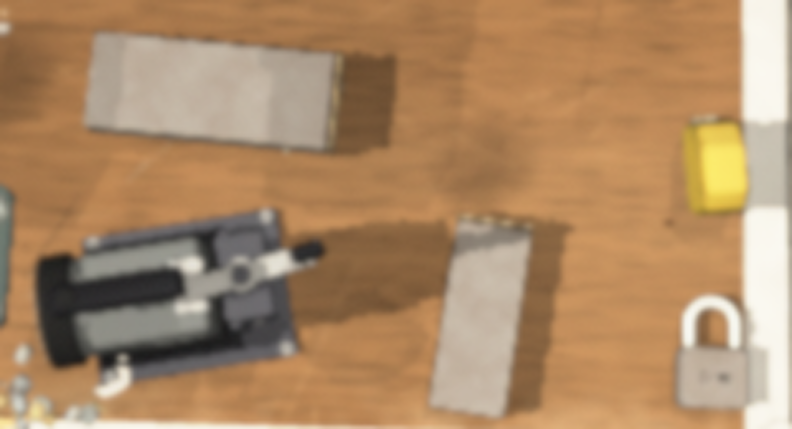

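View pics/scenec.png

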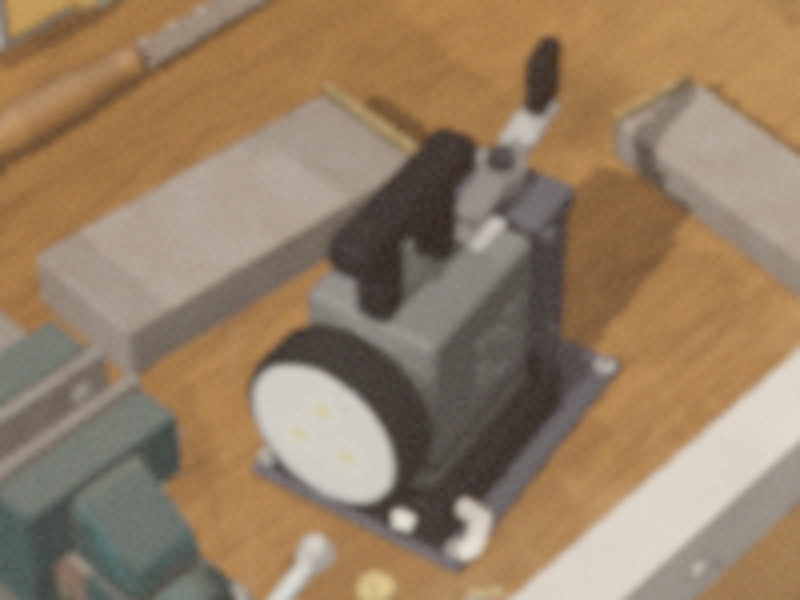

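The crop confirms it: the large plain case has its brass plate on its right end (world −y side), and it is clearly larger than the small case. Next I'll triangulate from both views.

```bash
cat > h.py <<'E'
import numpy as np,cv2
from scipy.optimize import least_squares
from scipy.spatial.transform import Rotation as Ro
C={'top':(np.array([[538.777,0,327.75],[0,538.777,244.77],[0,0,1]]),np.array([[0.0292,-0.9995,0.0141],[-0.983,-0.0313,-0.1809],[0.1812,-0.0086,-0.9834]]),np.array([-84.345,622.064,1161.761])),
'scene':(np.array([[620.3,0,320.951],[0,620.3,242.296],[0,0,1]]),np.array([[-0.7314,-0.6818,0.0156],[-0.4048,0.4155,-0.8146],[0.5489,-0.6021,-0.5799]]),np.array([391.024,371.496,862.355]))}
def proj(c,X):
    K,R,t=c; p=K@(R@np.asarray(X,float)+t); return p[:2]/p[2]
def tri(obs): # [(cam,(u,v)),...]
    f=lambda X:np.concatenate([proj(c,X)-p for c,p in obs])
    r=least_squares(f,[450,0,50]); return r.x,np.abs(r.fun).max()
def onz(c,p,z):
    K,R,t=c; d=R.T@np.linalg.solve(K,[p[0],p[1],1]); o=-R.T@t
    return o+d*(z-o[2])/d[2]
T=lambda u,v:((u+.5)/3.3-.5+205,(v+.5)/3.3-.5+222)
S=lambda u,v:((u+.5)/4-.5+205,(v+.5)/4-.5+260)
E
python3 - <<'E'
from h import *
np.set_printoptions(precision=1,suppress=True)
for n,a,b in [('pivottop',(240,273),(501,155)),('tabtop',(310,250),(547,43)),('handle rear end top',(187,283),(455,138)),('handle front end top',(57,298),(352,240)),
 ('lock RB',(341,53),(327,90)),('lock RF',(327,152),(415,147)),('lock LB',(97,32),(40,262)),('lock LF',(86,128),(133,335)),('dock corner R near',(300,353),(618,368)),('dock corner L near',(108,380),(460,570))]:
    print(n,*tri([(C['top'],T(*a)),(C['scene'],S(*b))]))
for n,a,z in [('LB',(97,32),34),('RB',(341,53),34),('RF',(327,152),34),('LF',(86,128),34),('tape',(715,165),60),('small RB',(458,217),34),('small lb',(530,222),34),('dockBR',(272,208),8),('dockFR',(300,353),8)]:
    print(n,onz(C['top'],T(*a),z))
E
```

```text
pivottop [482.2  37.1 120.5] 0.0033812963206401037
tabtop [496.6  -7.4 146.8] 0.288298668315349
handle rear end top [475.9  69.2 152.4] 1.5168917217049511
handle front end top [461.  145.3 157.7] 0.0036311373626176646
lock RB [644.8 -19.   30.4] 0.15417357713602087
lock RF [575.  -10.7  40.1] 1.0328135482893686
lock LB [654.4 152.8  26.2] 0.20786275567022017
lock LF [585.9 156.2  30. ] 0.07136437598290968
dock corner R near [437.6   3.4   2.3] 0.6280866746683955
dock corner L near [413.  134.4   0.7] 0.359012213470578
LB [653.3 151.9  34. ]
RB [643.8 -19.4  34. ]
RF [573.6 -12.2  34. ]
LF [585.1 155.4  34. ]
tape [ 569.3 -276.9   60. ]
small RB [ 531.2 -104.1   34. ]
small lb [ 529.3 -153.8   34. ]
dockBR [536.3  25.9   8. ]
dockFR [436.1   2.2   8. ]
```

Measured points fit the given sizes: the pivot-to-tab distance is 47 mm (45 given), the pivot-to-handle distance is 71 mm (72), and the lock measures 171 × 70 mm. The lamp x axis points about −79°, the lock x axis about 86.5°, and the catch is at about +0.12 rad. I'm moving above the tab for a wrist look.

Emit:
step_arm:
  rows: "0 0 0 0.136 -0.109 -0.026 0.5;0 0 0 0.136 -0.109 -0.026 0.5;0 0 0 0.136 -0.109 -0.026 0.5;0 0 0 0.136 -0.109 -0.026 0.5;0 0 0 0.136 -0.109 -0.026 0.5;0 0 0 0.136 -0.109 -0.026 0.5;0 0 0 0.136 -0.109 -0.026 0.5"

```text
clock: 0.98
eef_pos: [322.8, -252.6, 284.3]
tcp_rot: [-3.141, 0.0, 0.285]
ft_force: [-0.7, -0.7, 0.0]
finger_gap: 44.2
finger_force: 0.0
```

Emit:
step_arm:
  rows: "0 0 -0.22 0.136 -0.109 -0.026 0.5;0 0 -0.22 0 0 0 0.5;0 0 -0.22 0 0 0 0.5;0 0 -0.22 0 0 0 0.5;0 0 -0.22 0 0 0 0.5;0 0 -0.22 0 0 0 0.5;0 0 -0.22 0 0 0 0.5;0 0 -0.22 0 0 0 0.5"

```text
clock: 1.98
eef_pos: [347.2, -218.1, 290.5]
tcp_rot: [-3.141, -0.0, 1.673]
ft_force: [0.3, -0.6, 0.4]
finger_gap: 44.0
finger_force: 0.0
```

```bash
cat >> h.py <<'E'
def go(x,y,z,yawdeg=None,n=1):
    from rig import sensors
    s=sensors.observe(); R=Ro.from_euler('xyz',s['tcp_rot']).as_matrix()
    d=R.T@(np.array([x,y,z])-s['eef_pos'])/250/n
    turn=0 if yawdeg is None else -(yawdeg-np.degrees(s['tcp_rot'][2]))/45/n
    print('clock',round(s['clock'],2),'rows',n,'shift',np.round(d,4),'turnz',round(turn,4),'dist/row',round(np.linalg.norm(d)*250,1))
E
python3 -c "
from h import *
go(470,0,330,108,8)
t=C['top']
print(onz(t,(385,190),0),onz(t,(300,160),150),onz(t,(300,160),250))"
```

```text
clock 1.98 rows 8 shift [ 0.1022  0.0722 -0.0197] turnz -0.0338 dist/row 31.7
[ 7.74011708e+02 -2.00373163e+02 -2.27373675e-13] [7.90466809e+02 4.93360766e-01 1.50000000e+02] [755.47970292  -4.50886488 250.        ]
```

Emit:
step_arm:
  rows: "0 0 -0.034 0.102 0.072 -0.02 0.5;0 0 -0.034 0.102 0.072 -0.02 0.5;0 0 -0.034 0.102 0.072 -0.02 0.5;0 0 -0.034 0.102 0.072 -0.02 0.5;0 0 -0.034 0.102 0.072 -0.02 0.5;0 0 -0.034 0.102 0.072 -0.02 0.5;0 0 -0.034 0.102 0.072 -0.02 0.5;0 0 -0.034 0.102 0.072 -0.02 0.5"

```text
clock: 2.98
eef_pos: [450.2, 9.9, 330.6]
tcp_rot: [-3.141, -0.0, 1.882]
ft_force: [0.6, 0.1, -0.5]
finger_gap: 43.9
finger_force: 0.0
```

```bash
cat > w.py <<'E'
import sys,pickle
from h import *
from rig import sensors,vision
n=sys.argv[1];c=vision.camera(sys.argv[2] if len(sys.argv)>2 else 'wrist')
cv2.imwrite(f'pics/{n}.png',c['image'][:,:,::-1]);pickle.dump((c['K'],c['R'],c['t']),open(n+'.pkl','wb'))
c=(c['K'],c['R'],c['t'])
for k,p in dict(pivot=(482,37,120),tabtop=(496,-6,144),handle=(468.5,107,146),plate=(608.7,-15.8,34)).items(): print(k,proj(c,p).round(0))
s=sensors.observe();print(s['eef_pos'],s['tcp_rot'])
E
python3 w.py w1
```

```text
pivot [367. 178.]
tabtop [368. 238.]
handle [386.  89.]
plate [452. 245.]
[450.85436599  12.25557396 331.20245911] [ 3.14050856e+00 -9.90208454e-04  1.88447185e+00]
```

View pics/w1.png

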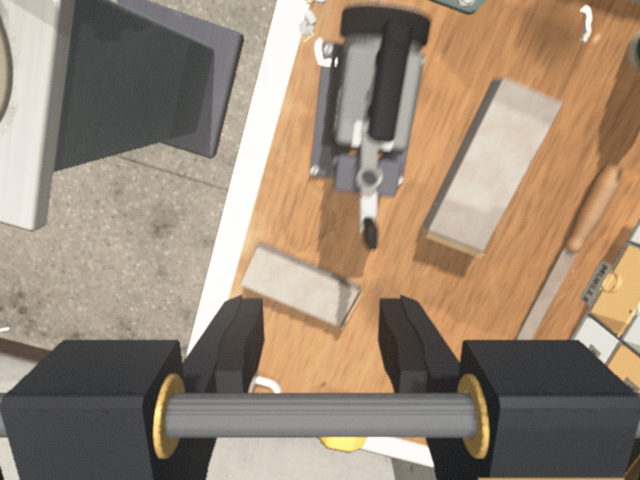

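The wrist view shows the pivot at (369,177), the tab's dark top spanning about (362–377, 219–247), the handle bar ends at (397,18) and (384,137), and the plate's top edge from (428,230) to (484,252). All of these are within 2–4 px of the prediction.

Run:
```python
from h import *
import pickle
np.set_printoptions(precision=1,suppress=True)
w=pickle.load(open('w1.pkl','rb'));t=C['top'];s=C['scene']
print('wrist cam pos',-w[1].T@w[2],w[0][0,0])
for n,a,b,c in [('pivot',(240,273),(501,155),(369,177)),('tabtop',(310,250),(547,43),(370,233)),('lockRB',(341,53),(327,90),(484,252)),('lockRF',(327,152),(415,147),(428,231)),('LB',(97,32),(40,262),(562,101)),('LF',(86,128),(133,335),(502,79))]:
    print(n,*tri([(t,T(*a)),(s,S(*b)),(w,c)]), onz(w,c,{'pivot':118,'tabtop':144}.get(n,34)))
for p in [(397,15),(384,139),(391,78),(404,79),(376,77)]: print(onz(w,p,146))
```

```text
wrist cam pos [425.3  87.1 477.8] 428.02513925900206
pivot [482.8  38.2 120.7] 0.6635215606742122 [483.5  38.1 118. ]
tabtop [495.   -2.  147.9] 2.9005555114896993 [495.7  -1.5 144. ]
lockRB [645.8 -14.8  32.6] 1.922483345774367 [646.1 -12.8  34. ]
lockRF [575.4  -8.6  40.8] 1.6408121629973493 [578.1  -9.2  34. ]
LB [653.9 155.8  30.7] 1.5534388552339635 [652.9 156.1  34. ]
LF [587.9 156.8  30.8] 1.047482911058637 [587.7 156.6  34. ]
[459.  154.9 146. ]
[480.   72.7 146. ]
[469.6 115.  146. ]
[478.9 117.3 146. ]
[459.  112.3 146. ]
```

```bash
python3 -c "
from h import *
go(496,-5,119,107.5,8)"
```

```text
clock 3.02 rows 8 shift [-0.0153  0.0187  0.1061] turnz 0.0013 dist/row 27.2
```

Emit:
step_arm:
  rows: "0 0 0 -0.061 0.075 0.1 0.5;0 0 0 -0.061 0.075 0.1 0.5;0 0 0 0 0 0.15 0.5;0 0 0 0 0 0.15 0.5;0 0 0 0 0 0.15 0.5;0 0 0 0 0 0.1 0.5;0 0 0 0 0 0.05 0.5;0 0 0 0 0 0.03 0.5"

```text
clock: 4.03
eef_pos: [495.1, -8.9, 123.0]
tcp_rot: [3.141, 0.0, 1.881]
ft_force: [-0.5, -0.9, 0.1]
finger_gap: 44.1
finger_force: 0.0
```

```bash
python3 -c "
from h import *
go(496,-5,119,107.5,1)"; python3 w.py w2
```

```text
clock 4.03 rows 1 shift [0.0138 0.008  0.0162] turnz 0.0056 dist/row 5.7
pivot [326. 195.]
tabtop [326. 342.]
handle [362. -61.]
plate [494. 307.]
[494.92121319  -8.83985486 122.51705937] [-3.14109791e+00 -3.07432388e-04  1.88060051e+00]
```

View pics/w2.png

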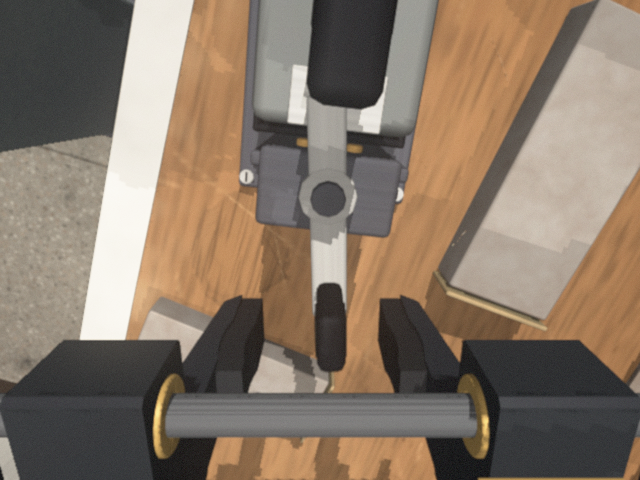

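The tab sits between the open fingers at (331,330), the pivot is at (328,198), and the bar lines up with the tool. The dock edge is tilted 6° in the picture, so the lamp axis is −78.4° and the catch is at about 0.1 rad.

Emit:
step_arm:
  rows: "0 0 0 0.014 0.003 0.014 0.5;0 0 0 0 0 0 0;0 0 0 0 0 0 0;0 0 0 0 0 0 0;0 0 0 0 0 0 0"
  squeeze: 5

```text
clock: 4.7
eef_pos: [495.2, -5.3, 120.0]
tcp_rot: [3.14, 0.001, 1.88]
ft_force: [2.2, -0.0, -0.3]
finger_gap: 10.5
finger_force: 5.0
```

Run:
```python
from h import *
import pickle
np.set_printoptions(precision=4,suppress=True)
w=pickle.load(open('w2.pkl','rb'));w1=pickle.load(open('w1.pkl','rb'))
print(tri([(w,(328,198)),(w1,(369,177))]))
P=onz(w,(328,198),117);print(P)
for p in [(441,284),(545,325)]: print(onz(w,p,34))
from rig import sensors
s=sensors.observe();e=s['eef_pos'];print(e,s['finger_gap'],s['finger_force'],s['tcp_rot'])
R=Ro.from_euler('xyz',s['tcp_rot']).as_matrix()
v=(e-P);v[2]=0;print('radius',np.linalg.norm(v),'dir',np.degrees(np.arctan2(v[1],v[0])))
# rows of +8deg: shift in tool axes before the turn
a=np.radians(8);Rz=Ro.from_euler('z',a).as_matrix()
print(R.T@(Rz@v-v)/250, -8/45)
```

```text
(array([481.8293,  39.3833, 133.9176]), np.float64(1.4151830148553302))
[483.4272  35.6115 117.    ]
[571.829  -11.7049  34.    ]
[644.3207 -17.7437  34.    ]
[495.1883  -5.3118 119.9808] 10.47656158845524 4.999843225814402 [3.1402 0.0007 1.8805]
radius 42.57982717508938 dir -73.96571182464548
[0.001  0.0237 0.    ] -0.17777777777777778
```

Emit:
step_arm:
  rows: "0 0 -0.178 0.001 0.0237 0 0;0 0 -0.178 0.001 0.0237 0 0;0 0 -0.178 0.001 0.0237 0 0;0 0 0 0 0 0 0"

```text
clock: 5.2
eef_pos: [511.0, 3.2, 120.0]
tcp_rot: [3.14, 0.001, 2.299]
ft_force: [4.3, 0.7, -0.1]
finger_gap: 9.9
finger_force: 5.0
```

Run:
```python
from h import *
from rig import sensors
s=sensors.observe();e=s['eef_pos'];v=e-[483,36.5,120]
print(e,np.linalg.norm(v),np.degrees(np.arctan2(v[1],v[0])),np.degrees(s['tcp_rot']),s['ft_force'],s['finger_gap'],s['finger_force'])
```

```text
[511.00081988   3.16796544 119.98799398] 43.53240846257564 -49.96781498688398 [1.79919266e+02 7.68247648e-02 1.31715347e+02] [ 4.33001848  0.69382853 -0.07779411] 9.925815188246142 5.000313377240673
```

Emit:
step_arm:
  rows: "0 0 -0.178 0.001 0.0237 0 0;0 0 -0.178 0.001 0.0237 0 0;0 0 -0.178 0.001 0.0237 0 0;0 0 -0.178 0.001 0.0237 0 0;0 0 -0.178 0.001 0.0237 0 0;0 0 -0.178 0.001 0.0237 0 0;0 0 -0.178 0.001 0.0237 0 0;0 0 0 0 0 0 0"

```text
clock: 6.2
eef_pos: [525.6, 40.6, 120.0]
tcp_rot: [3.141, 0.002, -3.007]
ft_force: [4.3, 3.6, 0.5]
finger_gap: 10.0
finger_force: 5.0
```

Emit:
step_arm:
  rows: "0 0 0 0 0 0 0.4;0 0 0 0 0 0 0.4;0 0 0 0 0 -0.1 0.4;0 0 0 0 0 -0.2 0.4;0 0 0 0 0 -0.2 0.4;0 0 0 0 0 -0.1 1"

```text
clock: 6.95
eef_pos: [525.2, 40.1, 272.3]
tcp_rot: [-3.141, 0.003, -3.006]
ft_force: [-0.2, -0.7, -1.2]
finger_gap: 42.7
finger_force: 0.0
```

```bash
python3 -c "
from h import *
go(469,108,270,101.6,8)"
```

```text
clock 6.95 rows 8 shift [0.0233 0.0375 0.0011] turnz -0.7606 dist/row 11.0
```

Emit:
step_arm:
  rows: "0 0 0 0.093 0.15 0 1;0 0 0 0.093 0.15 0 1;0 0 0.2129 0 0 0 1;0 0 0.2129 0 0 0 1;0 0 0.2129 0 0 0 1;0 0 0.2129 0 0 0 1;0 0 0.2129 0 0 0 1"

```text
clock: 7.82
eef_pos: [468.5, 108.0, 269.6]
tcp_rot: [-3.141, -0.001, 2.436]
ft_force: [-0.7, 0.3, -0.4]
finger_gap: 88.2
finger_force: 0.0
```

Emit:
step_arm:
  rows: "0 0 0.2129 0 0 0 1;0 0 0.2129 0 0 0 1;0 0 0.2129 0 0 0 1;0 0 0.2129 0 0 0 1;0 0 0 0 0 0 1"

```text
clock: 8.45
eef_pos: [468.5, 108.0, 269.6]
tcp_rot: [-3.141, -0.0, 1.774]
ft_force: [0.1, 0.4, -0.7]
finger_gap: 87.9
finger_force: 0.0
```

```bash
python3 w.py w3; python3 w.py s3 scene >/dev/null; python3 w.py t3 top >/dev/null
```

```text
pivot [320. 306.]
tabtop [326. 375.]
handle [321. 228.]
plate [432. 335.]
[468.57165195 108.06913765 269.61205324] [-3.14109539e+00 -2.53022711e-05  1.77644584e+00]
```

View pics/w3.png

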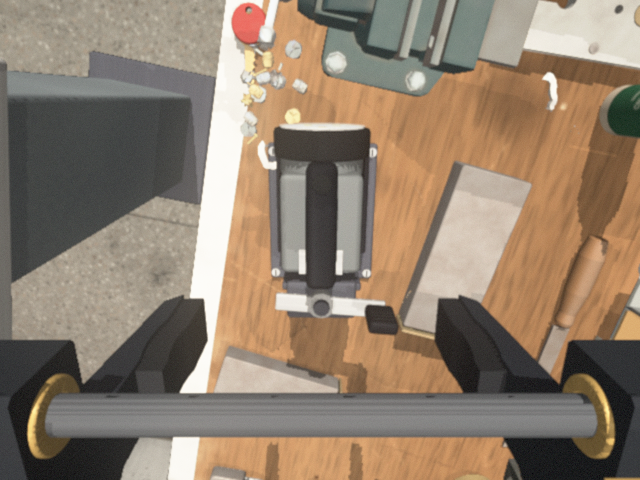

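The wrist view shows the catch square across, with the pivot at (320,306) and the tab at (381,319), so it is clear of the lamp. The handle bar runs upright from (321,163) to (320,287) with its centre at (321,226), directly under the tool and aligned. Check the handle height from two wrist views, then grasp.

Run:
```python
from h import *
import pickle
np.set_printoptions(precision=1,suppress=True)
L=lambda n:pickle.load(open(n+'.pkl','rb'))
w1,w3,w2=L('w1'),L('w3'),L('w2')
for a,b in [((397,16),(321,163)),((384,138),(320,287))]: print(tri([(w1,a),(w3,b)]))
print([onz(w3,p,146) for p in [(321,163),(320,287)]])
print([onz(w3,p,34) for p in [(530,183),(460,163),(402,326)]])
print(tri([(w1,(428,231)),(w3,(402,326)),(w2,(441,284))]))
```

```text
(array([458.7, 151. , 161.4]), np.float64(1.3624723078681882))
(array([475.3,  74.5, 167.9]), np.float64(1.0521197968187153))
[array([460. , 148.6, 146. ]), array([476.6,  64.7, 146. ])]
[array([651.7, 153.1,  34. ]), array([584.4, 157.5,  34. ]), array([576.5, -11.5,  34. ])]
(array([577.2, -14. ,  25.9]), np.float64(4.143451891710129))
```

Emit:
step_arm:
  rows: "0 0 0 0 0 0.15 1;0 0 0 0 0 0.15 1;0 0 0 0 0 0.15 1;0 0 0 0 0 0.1 1;0 0 0 0 0 0.03 1;0 0 0 0 0 0.025 1;0 0 0 0 0 0 1"

```text
clock: 9.48
eef_pos: [469.0, 108.2, 118.9]
tcp_rot: [3.141, 0.0, 1.774]
ft_force: [-0.9, 0.3, 0.3]
finger_gap: 88.2
finger_force: 0.0
```

The two views put the bar top at about 160, because the lamp stands on the 12 mm pocket floor (146 + 12 = 158). So I raise 11 mm before closing.

Run:
```python
from h import *
import pickle
w3=pickle.load(open('w3.pkl','rb'))
a,b=[onz(w3,p,158) for p in [(321,163),(320,287)]];print(a,b,(a+b)/2,np.linalg.norm(a-b))
m=(a+b)/2
go(m[0],m[1],130.5)
```

```text
[459.60563604 150.31844442 158.        ] [475.49486595  70.16879635 158.        ] [467.55025099 110.24362038 158.        ] 81.70944689994454
clock 9.47 rows 1 shift [ 0.0094 -0.004  -0.0463] turnz 0 dist/row 11.9
```

Emit:
step_arm:
  rows: "0 0 0 0.008 -0.004 -0.046 1;0 0 0 0 0 0 0;0 0 0 0 0 0 0;0 0 0 0 0 0 0;0 0 0 0 0 0 0;0 0 0 0 0 0 0"
  squeeze: 30

```text
clock: 10.22
eef_pos: [467.3, 109.9, 129.9]
tcp_rot: [-3.141, -0.0, 1.774]
ft_force: [-0.1, -0.3, -0.1]
finger_gap: 40.3
finger_force: 0.0
```

Emit:
step_arm:
  rows: "0 0 0 0 0 0 0;0 0 0 0 0 0 0;0 0 0 0 0 0 0;0 0 0 0 0 0 0"

```text
clock: 10.72
eef_pos: [467.5, 110.0, 130.0]
tcp_rot: [3.141, -0.0, 1.774]
ft_force: [0.9, 1.0, -1.5]
finger_gap: 19.4
finger_force: 30.0
```

Emit:
step_arm:
  rows: "0 0 0 0 0 -0.02 0;0 0 0 0 0 -0.04 0;0 0 0 0 0 -0.08 0;0 0 0 0 0 -0.12 0;0 0 0 0 0 -0.14 0;0 0 0 0 0 -0.14 0;0 0 0 0 0 -0.12 0;0 0 0 0 0 0 0"

```text
clock: 11.72
eef_pos: [467.8, 109.9, 296.7]
tcp_rot: [3.138, 0.001, 1.774]
ft_force: [0.3, 0.0, -6.1]
finger_gap: 20.0
finger_force: 30.0
```

```bash
python3 w.py w4; python3 w.py t4 top
python3 - <<'E'
import cv2
a=cv2.imread('pics/w4.png');b=cv2.imread('pics/t4.png')[180:370,190:450]
b=cv2.resize(b,(640,468),interpolation=cv2.INTER_CUBIC)
a=cv2.resize(a,(400,300));b=cv2.resize(b,(400,292))
import numpy as np
cv2.imwrite('pics/m4.png',np.vstack([a,b]))
E
```

```text
pivot [319. 293.]
tabtop [326. 356.]
handle [321. 219.]
plate [424. 323.]
[467.20099696 109.88731498 294.83831927] [3.14119917e+00 1.13270174e-04 1.77378450e+00]
pivot [277. 305.]
tabtop [298. 297.]
handle [242. 309.]
plate [306. 253.]
[466.86344914 109.89853729 293.86714573] [-3.13984153e+00 -3.65920519e-04  1.77380898e+00]
```

View pics/m4.png

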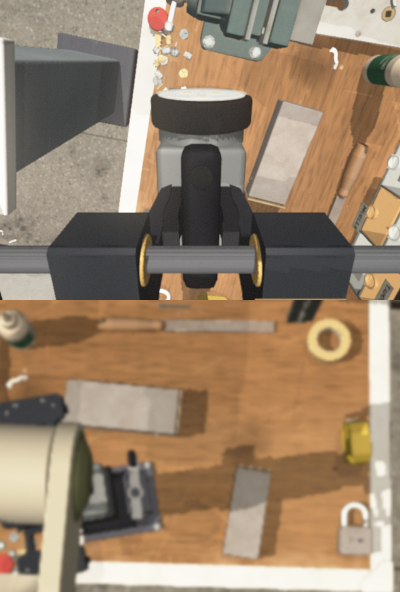

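The lamp is off the dock: weight reads about 6 N, it hangs level and square in the fingers, and the dock is empty behind it. Now I carry it at this height to above the place in front of the plate.

```bash
python3 -c "
from h import *
go(602,-155,295,86.8,8)"
```

```text
clock 11.82 rows 8 shift [-0.1434  0.0395 -0.0007] turnz 0.0412 dist/row 37.2
```

Emit:
step_arm:
  rows: "0 0 0 -0.1 0.0276 0 0;0 0 0 -0.143 0.0395 0 0;0 0 0 -0.143 0.0395 0 0;0 0 0 -0.143 0.0395 0 0;0 0 0 -0.143 0.0395 0 0;0 0 0 -0.143 0.0395 0 0;0 0 0 -0.143 0.0395 0 0;0 0 0 -0.143 0.0395 0 0"

```text
clock: 12.82
eef_pos: [597.4, -145.3, 292.7]
tcp_rot: [-3.139, -0.002, 1.774]
ft_force: [-0.1, -0.2, -5.0]
finger_gap: 19.9
finger_force: 30.0
```

Emit:
step_arm:
  rows: "0 0 0.11 -0.044 0.012 0 0;0 0 0.11 0 0 0 0;0 0 0.11 0 0 0 0;0 0 0 0 0 0 0"

```text
clock: 13.32
eef_pos: [602.2, -154.4, 293.0]
tcp_rot: [-3.139, -0.001, 1.515]
ft_force: [0.2, 0.1, -6.0]
finger_gap: 19.3
finger_force: 30.0
```

```bash
python3 -c "
from h import *
go(602,-155,190,86.8,4)"
```

```text
clock 13.32 rows 4 shift [-0.0007  0.0002  0.103 ] turnz 0.0001 dist/row 25.8
```

Emit:
step_arm:
  rows: "0 0 0 0 0 0.1 0;0 0 0 0 0 0.12 0;0 0 0 0 0 0.12 0;0 0 0 0 0 0.1 0;0 0 0 0 0 0.06 0;0 0 0 0 0 0 0;0 0 0 0 0 0 0"

```text
clock: 14.2
eef_pos: [602.9, -154.7, 171.0]
tcp_rot: [3.14, 0.001, 1.515]
ft_force: [0.0, -0.1, -6.0]
finger_gap: 19.6
finger_force: 30.0
```

```bash
python3 w.py w5
```

```text
pivot [ -40. -203.]
tabtop [-16. -93.]
handle [-261. -615.]
plate [318.  -7.]
[ 602.94721397 -154.6949272   171.12644243] [3.13971838e+00 7.20681068e-04 1.51496618e+00]
```

View pics/w5.png

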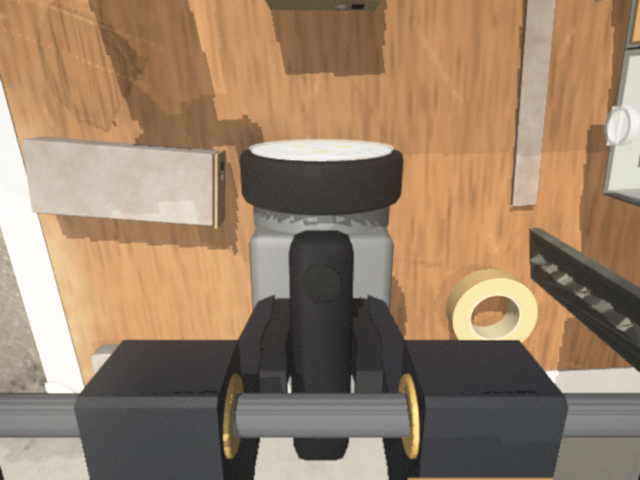

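The wrist view shows the lens rim from (242,180) to (402,180), centre 322, with the lens face level. The plate's bottom edge is at the top of the picture, from about (272,10) to (381,9), centre 326 and also level.

Run:
```python
from h import *
import pickle
np.set_printoptions(precision=1,suppress=True)
w=pickle.load(open('w5.pkl','rb'));g=cv2.imread('pics/w5.png')
print(-w[1].T@w[2])
zf=171.1-118 # foot height
for p in [(272,10),(381,9)]: print(onz(w,p,0))
for p in [(242,180),(402,180)]: print('rim',onz(w,p,zf+60))
print('lens top front',onz(w,(322,143),zf+60+36))
for r in (2,4,6,8,10,12): print(r,g[r,255:400:1].mean(1)[::4].astype(int))
```

```text
[607.  -73.6 318.1]
[578.  -17.3   0. ]
[650.5 -20.7   0. ]
rim [ 567.2 -109.8  113.1]
rim [ 644.3 -114.1  113.1]
lens top front [606.8 -90.8 149.1]
2 [140 154 151  84  77  79  78  80  78  80  82  81  82  75  79  81  83  79
  80  79  79  77  73  77  72  74  76  79  78  77  79  80  92 135 140 138
 118]
4 [143 151 152 112  76  75  79  81  80  78  78  77  82  74  78  83  83  83
  79  78  79  89  86  75  77  42  43  51  80  79  76  89  92 126 140 138
 120]
6 [140 155 150 143  74  81  78  78  81  80  81  77  80  83  76  81  78  78
  80  76  84 111 106  76  57  24  27  37  83  78  78  96  88 128 141 139
 117]
8 [139 151 152 147  78  78  80  75  79  82  80  77  80  82  78  77  78  83
  76  77  81  86  91  75  53  42  38  61  77  74  76  95  89 127 139 134
 120]
10 [141 152 152 145 102  90  88  97  95  93  88  84  87  90  93  88  90  91
  88  85  84  81  85  82  83  79  79  84  84  82  86  96 107 137 139 144
 121]
12 [142 152 152 149 119  94 102 104 105 104  93  94  97 100 103  97  94 103
  96  92  91  95  97  98  91  91  93  99  89  84  94  99  98 140 145 138
 126]
```

The plate's base is at about (612,−17). I shift about 2 mm in x and 3 mm back, then lower.

```bash
python3 -c "
from h import *
go(604.5,-157.5,124,86.9,1)"
```

```text
clock 14.25 rows 1 shift [-0.0107  0.0065  0.1885] turnz -0.0022 dist/row 47.2
```

Emit:
step_arm:
  rows: "0 0 0 -0.011 0.0065 0.03 0;0 0 0 0 0 0.06 0;0 0 0 0 0 0.05 0;0 0 0 0 0 0.03 0;0 0 0 0 0 0.015 0;0 0 0 0 0 0 0;0 0 0 0 0 0 0"

```text
clock: 15.12
eef_pos: [604.2, -157.5, 124.2]
tcp_rot: [3.141, 0.0, 1.515]
ft_force: [0.3, -0.1, -5.6]
finger_gap: 19.6
finger_force: 30.0
```

Emit:
step_arm:
  rows: "0 0 0 0 0 0.004 0;0 0 0 0 0 0.004 0;0 0 0 0 0 0.004 0;0 0 0 0 0 0.004 0;0 0 0 0 0 0 0;0 0 0 0 0 0 0"

```text
clock: 15.88
eef_pos: [604.0, -157.4, 119.7]
tcp_rot: [3.142, -0.0, 1.515]
ft_force: [0.2, 0.2, -5.8]
finger_gap: 19.6
finger_force: 30.0
```

Emit:
step_arm:
  rows: "0 0 0 0 0 0.003 0;0 0 0 0 0 0.003 0;0 0 0 0 0 0 0"

```text
clock: 16.25
eef_pos: [604.1, -157.3, 118.4]
tcp_rot: [3.141, -0.0, 1.515]
ft_force: [0.8, 0.6, -3.6]
finger_gap: 19.6
finger_force: 30.0
```

Contact is starting: the load has dropped from 5.8 to 3.6 N.

Emit:
step_arm:
  rows: "0 0 0 0 0 0.003 0;0 0 0 0 0 0 0;0 0 0 0 0 0 0"

```text
clock: 16.62
eef_pos: [604.2, -157.2, 118.3]
tcp_rot: [3.141, 0.0, 1.515]
ft_force: [-1.0, 3.8, 6.3]
finger_gap: 19.4
finger_force: 30.0
```

The lamp is seated. I release it and retreat straight up.

Emit:
step_arm:
  rows: "0 0 0 0 0 -0.002 0;0 0 0 0 0 0 0.6;0 0 0 0 0 0 0.6;0 0 0 0 0 0 0.6;0 0 0 0 0 0 0.6"

```text
clock: 17.25
eef_pos: [604.0, -157.5, 117.9]
tcp_rot: [-3.142, 0.0, 1.515]
ft_force: [0.1, 0.2, 0.7]
finger_gap: 52.5
finger_force: 0.0
```

Emit:
step_arm:
  rows: "0 0 0 0 0 -0.04 0.6;0 0 0 0 0 -0.1 0.6;0 0 0 0 0 -0.2 0.6;0 0 0 0 0 -0.2 0.6;0 0 0 0 0 -0.2 0.6;0 0 0 0 0 0 0.6"

```text
clock: 18.0
eef_pos: [604.7, -157.6, 307.8]
tcp_rot: [3.134, 0.003, 1.515]
ft_force: [-0.3, 0.6, 0.1]
finger_gap: 52.9
finger_force: 0.0
```

```bash
python3 w.py w6
```

```text
pivot [117. -73.]
tabtop [136. -10.]
handle [  46. -238.]
plate [314.  24.]
[ 604.18466566 -157.43719159  304.76928365] [3.13838942e+00 1.36190148e-03 1.51471755e+00]
```

View pics/w6.png

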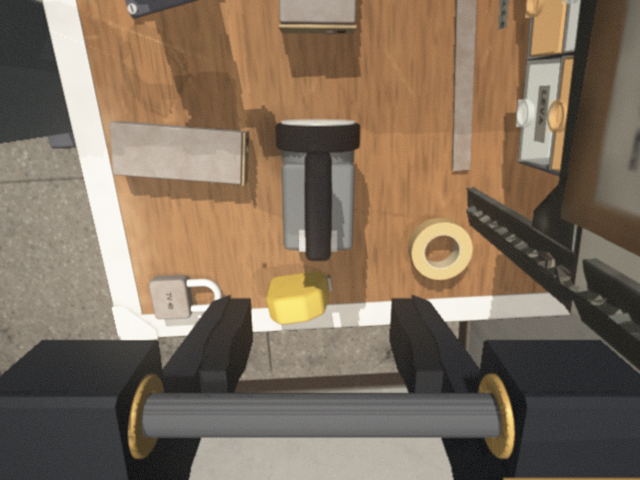

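The lamp stands upright, with its rim at (276–359), centre 318, and its handle running (318,155)–(318,258). The plate's top edge is at about (280,25)–(355,29), centre 317.5. Here is a numeric check of gap, centring and angle.

Run:
```python
from h import *
import pickle
np.set_printoptions(precision=1,suppress=True)
w=pickle.load(open('w6.pkl','rb'))
a,b=onz(w,(280,25.5),34),onz(w,(355.5,28.5),34);print('plate top',a,b,(a+b)/2,np.degrees(np.arctan2(*(b-a)[[1,0]])))
a,b=onz(w,(281,32),0),onz(w,(355,33),0);print('plate base',a,b,(a+b)/2)
a,b=onz(w,(276,136),60),onz(w,(359,136),60);print('rim',a,b,(a+b)/2)
print('lens top',onz(w,(318,121),98))
a,b=onz(w,(318,152),146),onz(w,(318,259),146);print('bar',a,b,(a+b)/2,np.degrees(np.arctan2(*(a-b)[[1,0]])))
g=cv2.imread('pics/w6.png')
for c in (285,300,320,335,350): print(c,g[18:42,c].astype(int).tolist()[::2])
```

```text
plate top [578.2 -15.7  34. ] [645.2 -21.8  34. ] [611.7 -18.7  34. ] -5.20577311524673
plate base [576.3 -16.5   0. ] [647.6 -21.3   0. ] [612.  -18.9   0. ]
rim [ 568.7 -109.    60. ] [ 643.4 -113.2   60. ] [ 606.1 -111.1   60. ]
lens top [607.3 -95.9  98. ]
bar [ 606.2 -114.6  146. ] [ 601.4 -196.2  146. ] [ 603.8 -155.4  146. ] 86.68213758715066
285 [[150, 162, 174], [141, 153, 166], [67, 78, 89], [92, 123, 144], [122, 163, 188], [60, 79, 94], [50, 69, 83], [53, 72, 86], [59, 84, 111], [59, 84, 110], [54, 81, 108], [60, 84, 112]]
300 [[144, 157, 168], [134, 145, 162], [72, 84, 94], [103, 138, 158], [123, 164, 192], [67, 88, 105], [51, 69, 82], [58, 74, 90], [55, 79, 107], [55, 80, 106], [53, 76, 103], [51, 74, 102]]
320 [[154, 166, 178], [144, 156, 169], [85, 96, 105], [91, 117, 136], [128, 170, 200], [73, 100, 115], [54, 71, 84], [53, 72, 86], [63, 85, 114], [56, 84, 113], [60, 85, 114], [56, 83, 114]]
335 [[142, 154, 167], [134, 149, 162], [83, 93, 106], [81, 102, 121], [117, 156, 182], [69, 92, 111], [50, 65, 76], [52, 67, 76], [57, 79, 106], [58, 83, 112], [59, 84, 112], [58, 83, 112]]
350 [[149, 160, 174], [139, 152, 166], [93, 103, 117], [70, 85, 102], [120, 159, 182], [76, 102, 119], [54, 70, 84], [55, 73, 84], [54, 74, 97], [52, 73, 99], [49, 73, 96], [50, 74, 96]]
```

Measured: gap about 78 mm, centring offset under 1 mm, angle within 1°. The other things have not moved and the arm is clear.

```bash
python3 -c "
from rig import job_done
print(job_done())"
```

```text
the job is handed in; nothing more can be done
None
```

The job is handed in at about 18 s on the clock: catch swung to about 1.5 rad, and the lamp lifted out and set down upright, about 78 mm from the lock's brass plate and centred on it to within about 1 mm.

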